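# Make up the cutting kit and the bolting kit

## Robot

A 6-joint arm with a two-finger parallel gripper is mounted at the origin on a cart in front of the work surface, level with it; the furniture and walls round the work are solid. World frame = base frame: x ahead of the robot, y to its left, z up, the work surface at z = 0. Lengths are in m, angles in rad, forces in N, time in s.
With the tool pointing down it reaches from about 0.375 to 0.975 m from the base axis. Payload 3.8 kg.
Tool frame: the origin (TCP) lies at the very end of the fingers, on their centre line; the grasp point (between the pads) lies 19 mm behind it; z points along the fingers, y is the line along which they close (so a half turn about z gives the same grasp; the last joint's range is limited). The gripper opens to 85 mm and grips with 20 to 120 N. Pads are 22 mm wide; open, the fingers measure 114 mm over their backs; the gripper's body (76 mm by 85 mm) begins 54 mm behind the grasp point. The pads swing forward as they close: fully open they stand 13 mm farther back than shut.
Start: joints at [-1.371, 0.264, 1.604, -0, 1.274, -0.037], TCP at [0.158, -0.656, 0.231] pointing down, gripper open.
Joint ranges: [-2.63, 2.63], [-0.94, 2.18], [0.31, 2.57], [-1.31, 4.45], [0, 2.66], [-2.55, 2.55]. Speed limits (rad/s): [2.57, 2.57, 3.14, 3.14, 3.14, 3.14].

## Interface

Orientations are given as a rotation vector (axis times angle).
In Python, from workcell import monitor, viewer, job gives the robot as it stands. The module is installed in compiled form; this text tells all that it offers.
- The arm moves only by the tool step_arm, never from a script. Its argument "series" is one flat list of numbers, 4 for each row, row after row: the shift along the tool's x, y, z in m, then the turn about the tool's z in rad. A call has 1 to 8 rows; each row is the pose to reach, as a shift and turn from the pose commanded when the call began, along the tool's axes at that moment; what a row does not reach only later rows make up. A row lasts 1/8 s, in which the tool goes at most 62.5 mm and 10.7 degrees, less where a joint would pass 70% of its speed; a pose out of reach is approached as far as the arm can. A call with a gripper value outside its range is refused whole. "gripper" is the opening, from 0 (shut) to 1 (fully open), set as the call begins (left out, the last holds). The fingers move at their own pace and stop on an object; "newtons" is the grip in N (left out, the last holds). Time passes only in rows, so rows that repeat a pose let the fingers close. It gives the time, the measured TCP pose, the force, the opening and the grip force at its end, in the units of the state.
- monitor.read_state(): the state, without advancing time (a new reading comes with each control period).
- viewer.read_camera(name): name is "side" or "top"; returns a dict with "image" (420x560x3 uint8, red, green, blue), "intrinsics" (3x3 intrinsics, pixels), "T" (4x4, takes a point from camera to world coordinates). Camera axes: x right, y up, looking along -z (the intrinsics and any distortion apply to the point x, -y, -z); pixel columns grow to the right and rows downward; lengths in m; the calibration is good to about 2 mm. A picture is of the moment at which its call begins. There is no depth.
- job.finish_job(): hands the job in; it is judged then, once.
Trained networks look in a picture, given as the dict that the camera call returned (one of the last four; its "shot" number tells which), for a name from the list of things; names that differ only in an ending like _2 or _b are one class to them, and where a whole thing is asked for, a point or a joint stands for the part that bears it (a point fixed in the world has none). Each returns a list of dicts, best first, with "score" (0 to 1); they miss things now and then, are a little off and sometimes report something else, mostly with a low value. They report only what shows in the picture. A call takes as long as a camera call.
- viewer.boxes_of(picture, label): "extent" ([centre column, centre row, width, height] in pixels, round what is visible of it).
- viewer.spot_point(picture, label): "point" ([column, row] in pixels: a listed point, or the origin of a listed thing).
The state is a dict: "time": time; "q": joint angles; "joint_vel": joint speeds; "joint_torque": joint torques, N m; "tool_pos": TCP position; "tcp_rot": TCP orientation; "wrist_force": force on the tool from outside, world axes, zero at the start; "torque": the same for the moment, N m; "width": opening from 0.0 (shut) to 1.0 (fully open); "grip_force": force on a finger pad.
Only numpy, scipy, OpenCV 4.12 (cv2) and the standard library are available. Lean on these libraries where they do the work, as an engineer would, in place of code of your own. Each camera call takes 0.05 s, during which the arm holds its last target. There are 200 camera calls.

## Task

Make up two job kits from the parts lying on the bench. In the routed tray with two straight pockets lay the cold chisel in the long pocket and the soapstone in the short one; in the other tray lay the drift punch in its straight pocket, stand the bolt upright on its head in the round pocket and lay the nut that belongs to it (same hexagon as the bolt's head) flat in the six-sided pocket. Everything must rest on the floor of its pocket and be let go; leave the two other nuts and the oil can where they are.

Things in the scene. Friction and masses are not known exactly. Their poses are not given: they have to be found in the camera images.
- cutting_tray: Fixed tray, pale wood, dark pocket floors and edging, 94 x 204 x 17 mm. Two straight pockets along its y, 9 mm deep: long one (chisel) 36 x 180 mm centred at x=-17, y=0 mm; short one (soapstone) 28 x 105 mm at x=+22, y=0. A finger groove (y -20 to +20), equally deep, crosses all along x, open at both sides. Board top 16 mm, floors 7 mm above the origin: centre of underside; z up.
- bolting_tray: Fixed tray like the other, 118 x 168 x 17 mm. Pockets 9 mm deep: straight (punch) 29 x 132 mm along y, centre x=+26, y=0 mm, with a finger groove equally deep (x -20 to the open +x side, y -20 to +20); round (bolt) 44 mm across at x=-26, y=-47; six-sided (nut) 44 mm across flats, flats to +-x, at x=-26, y=+47. Board top 16 mm, floors 7 mm above the origin: centre of underside; z up.
- cold_chisel_mid (a point): Cold chisel, blue octagonal steel rod with a flattened edge, 20 x 160 x 17 mm (x, y, z), 0.24 kg, lying on the bench along y. The longest of the three straight parts. Point: its middle, on its axis, 8.5 mm above the underside; y along the chisel, z up at the start.
- punch_mid (a point): Drift punch, round bright steel rod tapering to one end, 13 x 112 x 13 mm (x, y, z), 0.12 kg, lying along y. Point: its middle, on its axis, 6.5 mm above the underside; y along the punch, z up at the start.
- soapstone: Soapstone marking stick, white, flat, 12 x 85 x 9 mm (x, y, z), 0.03 kg, lying flat along its y. Origin: centre of the underside.
- bolt_m16: M16 hexagon bolt, rusty brown, standing upright on its head: head 24 mm across flats, 27 mm across corners, 11 mm high; round shank 16 mm thick above it, 65 mm high in all, 0.16 kg. Origin: centre of the underside of the head; x is square to a pair of head flats, z up.
- nut_1: The bolt's nut: the middle-sized of the three hexagon nuts, dark steel, 24 mm across flats (along its x), 27 mm across corners (along its y), 19 mm high, 0.04 kg, lying flat on the bench. Origin: centre of the underside.
- nut_2: The smallest nut, bright steel, 19 mm across flats, 16 mm high. Does not fit the bolt: stays where it is. Origin: centre of the underside.
- nut_3: The largest nut, rusty brown, 30 mm across flats, 34 mm across corners, 24 mm high. Does not fit the bolt: stays where it is. Origin: centre of the underside.
- oil_can: Green pump oil can standing loose behind the parts, body 68 mm across and 82 mm high, brass spout up to 176 mm. Stays standing where it is. Origin: centre of the underside. Fixed things to keep clear of: a toggle clamp at the back right, its red handle 150 mm high at (0.69, -0.16) m; a red toolbox 100 mm high right of the trays (y below -0.29 m); a lever press 460 mm high left of the parts (y above 0.22 m).

How it is judged:
By the outcome, as a careful person would: the job done as asked, in the order asked, and still so for the second after the job is handed in, with the robot touching nothing.
It also fails if it takes over 122 s, if anything falls off the work surface, if the arm or the gripper's body presses on something with over 40 N, if the wrist force passes 120 N, or if a joint passes its speed limit or range.

## Working session

There is one attempt and no reset: what is moved stays moved. The work goes in short steps, Python scripts to look and compute and a tool call to move; the robot and the scene stay as the last step left them, time stands still between calls to the robot, and variables do not carry over. Pictures are saved under pics/ and viewed, at most 14 in all, crops included, and the job is handed in when it is done.

Besides the shell and the picture viewer there is one more tool, called as name(argument=value, ...), one argument or row to a line, values as JSON. step_arm: Moves the arm, as the interface text tells. Its arguments: {"type":"object","properties":{"series":{"type":"array"},"gripper":{"type":"number"},"newtons":{"type":"number"}},"required":["series"]}

```bash
mkdir -p pics; cat > h.py <<'E'
import numpy as np, cv2
from workcell import monitor, viewer, job
def ray(p,uv):
    K=np.array(p["intrinsics"]);T=np.array(p["T"])
    d=np.linalg.inv(K)@np.array([uv[0],uv[1],1.0]); d=np.array([d[0],-d[1],-d[2]])
    return T[:3,3],T[:3,:3]@d
def onz(p,uv,z):
    o,d=ray(p,uv); return o+d*(z-o[2])/d[2]
def proj(p,X):
    K=np.array(p["intrinsics"]);T=np.array(p["T"])
    c=T[:3,:3].T@(np.array(X)-T[:3,3]); c=np.array([c[0],-c[1],-c[2]]); u=K@c; return u[:2]/u[2]
def save(p,n,s=None):
    im=p["image"][...,::-1]
    cv2.imwrite("pics/"+n,im)
E
python3 - <<'E'
from h import *
Z=dict(cutting_tray=0,bolting_tray=0,cold_chisel_mid=.0085,punch_mid=.0065,soapstone=0,bolt_m16=0,nut_1=0,oil_can=0)
s=monitor.read_state();print(s["tool_pos"],s["tcp_rot"],s["width"])
for c in("top","side"):
    p=viewer.read_camera(c);save(p,c+"0.png");print(p.keys(),np.round(p["T"],3).tolist(),np.round(p["intrinsics"],1).tolist())
    for n,z in Z.items():
        for r in viewer.spot_point(p,n)[:4]:
            print(c,n,round(r["score"],2),np.round(r["point"],1),np.round(onz(p,r["point"],z),4)[:2])
E
```

```text
[ 0.15822693 -0.65543356  0.22994158] [-3.11736476e+00 -3.70822881e-01  2.73262886e-04] 0.9958512850354013
dict_keys(['image', 'intrinsics', 'T', 'shot']) [[0.002, 0.993, -0.118, 0.473], [-0.999, -0.002, -0.036, -0.005], [-0.036, 0.118, 0.992, 0.906], [0.0, 0.0, 0.0, 1.0]] [[413.9, 0.0, 280.5], [0.0, 413.9, 220.2], [0.0, 0.0, 1.0]]
top cutting_tray 0.78 [386.3 261.1] [ 0.4906 -0.2013]
top bolting_tray 0.7 [319.9 263.1] [ 0.4861 -0.0582]
top cold_chisel_mid 0.83 [250.2 291. ] [0.426  0.0922]
top punch_mid 0.85 [249.8 260.1] [0.4922 0.094 ]
top bolt_m16 0.48 [252.7 179.1] [0.6728 0.0902]
top nut_1 0.66 [304.3 175.6] [ 0.6802 -0.0252]
top nut_1 0.48 [231.  205.2] [0.6139 0.1381]
top nut_1 0.41 [278.9 202.9] [0.6187 0.0314]
top oil_can 0.92 [192.4 174.3] [0.6846 0.2266]
dict_keys(['image', 'intrinsics', 'T', 'shot']) [[0.969, 0.135, -0.207, 0.362], [-0.247, 0.483, -0.84, -0.801], [-0.014, 0.865, 0.501, 0.532], [0.0, 0.0, 0.0, 1.0]] [[481.5, 0.0, 276.0], [0.0, 481.5, 205.7], [0.0, 0.0, 1.0]]
side cutting_tray 0.56 [267.7 297.3] [ 0.4938 -0.1991]
side bolting_tray 0.66 [243.3 255.8] [ 0.4768 -0.0735]
side cold_chisel_mid 0.67 [206. 209.] [0.4298 0.1042]
side punch_mid 0.63 [236.6 205. ] [0.497  0.1068]
side punch_mid 0.6 [305.5 217.3] [0.6268 0.017 ]
side soapstone 0.43 [254.4 205.5] [0.5363 0.1052]
side bolt_m16 0.59 [318.7 200.3] [0.6803 0.089 ]
side nut_1 0.55 [288.9 197.9] [0.619  0.1177]
side nut_1 0.55 [334.7 227.8] [ 0.6751 -0.028 ]
side nut_1 0.46 [303.8 217.7] [0.6261 0.0266]
side oil_can 0.75 [300.6 176.1] [0.6764 0.2161]
```

```bash
python3 - <<'E'
import cv2
im=cv2.imread("pics/top0.png");cv2.imwrite("pics/t0c.png",cv2.resize(im[120:345,150:450],None,fx=2.65,fy=2.65,interpolation=cv2.INTER_CUBIC))
im=cv2.imread("pics/side0.png");cv2.imwrite("pics/s0c.png",cv2.resize(im[120:360,140:400],None,fx=2.5,fy=2.5,interpolation=cv2.INTER_CUBIC))
E
```

```text
(no output)
```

View pics/t0c.png

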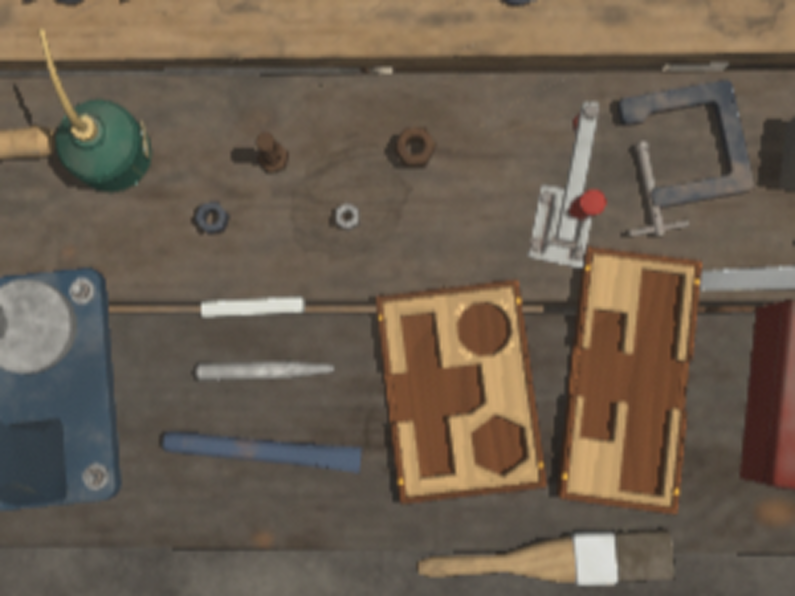

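View pics/s0c.png

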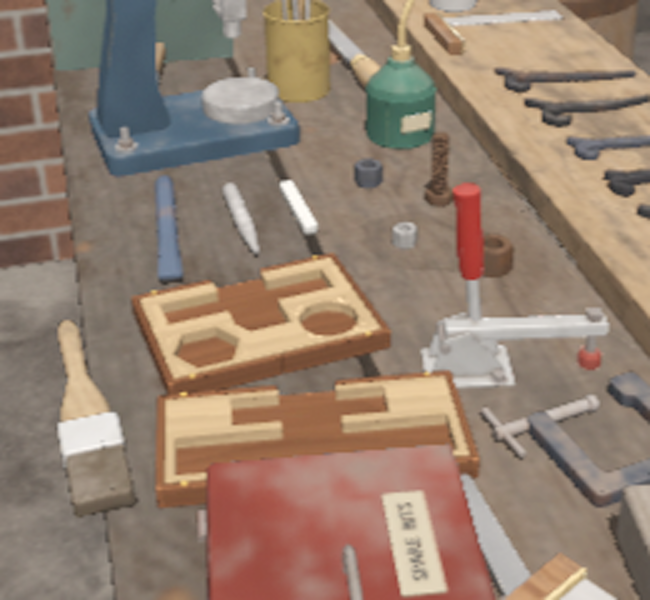

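```bash
cat > seg.py <<'E'
from h import *
def rect(p,mask,z,roi,close=0):
    m=np.zeros_like(mask);x0,y0,x1,y1=roi;m[y0:y1,x0:x1]=mask[y0:y1,x0:x1]
    m=m.astype(np.uint8)
    n,l,s,c=cv2.connectedComponentsWithStats(m)
    if close: keep=[i for i in range(1,n) if s[i,4]>15]
    else: keep=[1+np.argmax(s[1:,4])]
    v,u=np.nonzero(np.isin(l,keep))
    P=np.array([onz(p,(a,b),z)[:2] for a,b in zip(u,v)])
    (c,wh,a)=cv2.minAreaRect((P*1000).astype(np.float32))
    b=cv2.boxPoints((c,wh,a)); e=[b[1]-b[0],b[2]-b[1]]; e=max(e,key=np.linalg.norm)
    return np.round(c,1),np.round(wh,1),round(np.degrees(np.arctan2(e[1],e[0]))%180,1),len(P),np.round(P.mean(0)*1000,1)
E
python3 - <<'E'
from seg import *
p=viewer.read_camera("top");h=cv2.cvtColor(p["image"],cv2.COLOR_RGB2HSV);H,S,V=[h[...,i].astype(int) for i in range(3)]
for n,u,v in(("pale",340,270),("floor",310,265),("chis",250,290),("punch",250,260),("soap",245,236),("bench",270,310),("edge",361,262)):print(n,h[v,u])
f=lambda x,y:(int(150+x/2.65),int(120+y/2.65))
def R(a,b):return (*f(*a),*f(*b))
blue=(H>95)&(H<130)&(S>90);print("chisel",rect(p,blue,.0085,R((140,400),(372,490))))
print("soap",rect(p,(V>160)&(S<60),.009,R((180,285),(330,330))))
print("punch",rect(p,(V>115)&(S<50),.0065,R((180,345),(350,395))))
pale=(V>130)&(S>70)&(H<30)
print("bolting",rect(p,pale,.016,R((370,275),(552,510)),1))
print("cutting",rect(p,pale,.016,R((556,245),(706,512)),1))
nut=(V<75)
print("nut1",rect(p,(H>95)&(H<130)&(S>40),.019,R((185,190),(238,245))))
for n,z in (("nut_1",.0095),("bolt_m16",.03)):
    for r in viewer.boxes_of(p,n)[:4]:
        e=np.array(r["extent"]);print(n,round(r["score"],2),e.round(1),onz(p,e[:2],z)[:2].round(4))
E
```

```text
pale [ 18 112 194]
floor [ 12 147 116]
chis [107  69 115]
punch [ 21  14 182]
soap [ 30  11 216]
bench [14 50 86]
edge [17 52 89]Traceback (most recent call last):
  File "<stdin>", line 6, in <module>
  File "seg.py", line 7, in rect
    else: keep=[1+np.argmax(s[1:,4])]
                  ~~~~~~~~~^^^^^^^^^
    return _wrapfunc(a, 'argmax', axis=axis, out=out, **kwds)
    return bound(*args, **kwds)
ValueError: attempt to get argmax of an empty sequence
```

```bash
python3 - <<'E'
from seg import *
p=viewer.read_camera("top");h=cv2.cvtColor(p["image"],cv2.COLOR_RGB2HSV);H,S,V=[h[...,i].astype(int) for i in range(3)]
f=lambda x,y:(int(150+x/2.65),int(120+y/2.65))
def R(a,b):return (*f(*a),*f(*b))
def t(n,*a):
    try: print(n,*rect(p,*a))
    except Exception as e: print(n,e)
t("chisel",(H>95)&(H<130)&(S>45),.0085,R((140,400),(372,490)))
t("soap",(V>150)&(S<60),.009,R((180,285),(330,330)))
t("punch",(V>115)&(S<50),.0065,R((180,345),(350,395)))
pale=(V>140)&(S>70)&(H<30)
t("bolting",pale,.016,R((370,275),(552,510)),1)
t("cutting",pale,.016,R((556,245),(706,512)),1)
t("nut1",(H>95)&(H<135)&(S>20),.019,R((185,190),(238,245)))
for n,z in (("nut_1",.0095),("bolt_m16",.03)):
    for r in viewer.boxes_of(p,n)[:4]:
        e=np.array(r["extent"]);print(n,round(r["score"],2),e.round(1),onz(p,e[:2],z)[:2].round(4))
E
```

```text
chisel [424.7  58.2] [82.4 17.2] 86.2 280 [425.5  56. ]
soap [546.1 105. ] [12.8 83.3] 93.0 225 [546.1 105.2]
punch [493.5  94.8] [ 10.8 111.2] 90.1 264 [493.5  97.5]
bolting [478.  -64.1] [157.3 115.1] 6.4 1840 [478.2 -67.4]
cutting [ 487.8 -200.9] [ 90.2 193.1] 172.3 1343 [ 487.1 -192.4]
nut1 [610.3 136.1] [10.9  2.2] 89.8 8 [610.  135.6]
nut_1 0.57 [228.2 201.2  15.7  16.3] [0.6214 0.1429]
nut_1 0.48 [306.1 177.6  16.4  17.3] [ 0.6735 -0.0289]
nut_1 0.45 [280.2 203.9  10.6  11.9] [0.615  0.0281]
bolt_m16 0.59 [253.9 175.7  10.6  11.6] [0.6737 0.0845]
```

```bash
cat > ov.py <<'E'
from h import *
def fr(c,ang):
    a=np.radians(ang);x=np.array([np.cos(a),np.sin(a)]);y=np.array([-x[1],x[0]]);return lambda l,z:[*(np.array(c)+x*l[0]*.001+y*l[1]*.001),z]
def box(x,y,w,h):return [(x-w/2,y-h/2),(x+w/2,y-h/2),(x+w/2,y+h/2),(x-w/2,y+h/2)]
CUT=((.488,-.201),82.3);BOL=((.478,-.065),96.4)
def items():
    c=fr(*CUT);b=fr(*BOL);L=[]
    for q in(box(0,0,94,204),box(-17,0,36,180),box(22,0,28,105)):L.append([c(k,.016) for k in q])
    t=np.radians(np.arange(0,360,20))
    for q in(box(0,0,118,168),box(26,0,29,132),[(-26+22*np.cos(k),-47+22*np.sin(k)) for k in t],[(-26+25.4*np.cos(k),47+25.4*np.sin(k)) for k in np.radians(np.arange(30,390,60))]):L.append([b(k,.016) for k in q])
    L.append([fr((.427,.092),85.5)(k,.0085) for k in box(0,0,160,20)])if 0 else L.append([fr((.427,.092),85.5)(k,.0085) for k in box(0,0,160,20)])
    L.append([fr((.5461,.105),93)(k,.009) for k in box(0,0,85,12)])
    L.append([fr((.4935,.095),90)(k,.0065) for k in box(0,0,112,13)])
    for x,y in((.616,.138),):L.append([(x+.0135*np.cos(k),y+.0135*np.sin(k),.019) for k in t])
    for z in(0.,.065):L.append([(.674+.010*np.cos(k),.089+.010*np.sin(k),z) for k in t])
    return L
def draw(p,n,roi,s):
    x0,y0,x1,y1=roi;im=cv2.resize(p["image"][y0:y1,x0:x1,::-1],None,fx=s,fy=s,interpolation=cv2.INTER_CUBIC)
    for q in items():
        a=np.array([(proj(p,X)-(x0,y0)+.5)*s for X in q]);cv2.polylines(im,[np.round(a).astype(np.int32)],True,(0,255,255),1)
    cv2.imwrite("pics/"+n,im)
E
python3 - <<'E'
from ov import *
p=viewer.read_camera("top");draw(p,"t1.png",(200,155,430,320),3.4)
p=viewer.read_camera("side");draw(p,"s1.png",(185,165,340,325),3.7)
E
```

```text
(no output)
```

View pics/t1.png

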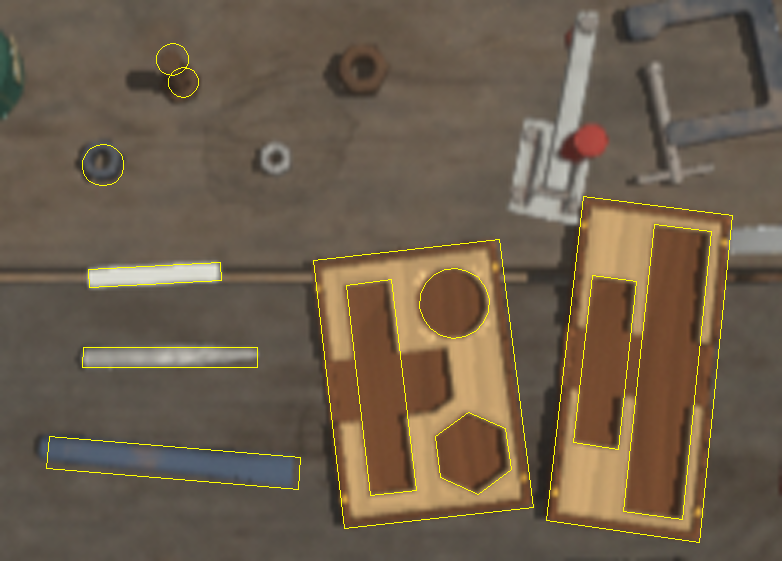

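View pics/s1.png

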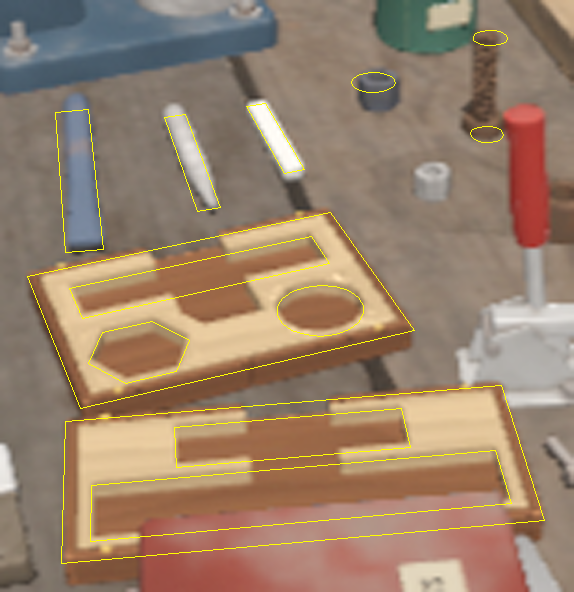

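```bash
cat > pl.py <<'E'
from h import *
from scipy.spatial.transform import Rotation as Ro
from ov import fr,CUT,BOL
def pose():
    s=monitor.read_state();X=Ro.from_rotvec(s["tcp_rot"]).as_matrix()[:,0]
    return np.array([*s["tool_pos"],np.degrees(np.arctan2(X[1],X[0]))])
def plan(*calls,start=None):
    """calls: lists of (x,y,z,psi deg) waypoints; each list is one step_arm call"""
    P=pose() if start is None else np.array(start,float)
    print("from",P.round(4))
    for c in calls:
        a=np.radians(P[3]);o=P.copy();q=P.copy()
        for w in c:
            w=np.array(w,float);d=w-P;t=(d[3]+180)%360-180 if abs(d[3])>200 else d[3]
            sx=np.cos(a)*d[0]+np.sin(a)*d[1];sy=np.sin(a)*d[0]-np.cos(a)*d[1]
            n=max(np.linalg.norm((w-q)[:3])/.0625,abs(w[3]-q[3])/10.7)
            print("  [%.3f,%.3f,%.3f,%.3f] rows %.1f"%(sx,sy,-d[2],-np.radians(t),n));q=w
        P=q;print(" --")
E
python3 - <<'E'
from pl import *
c=(.428,.095)
plan([(.40,-.30,.23,50)],[(*c,.10,84.5)],[(*c,.003,84.5)])
E
```

```text
from [ 0.1583 -0.6562  0.2313 13.5658]
  [0.318,-0.290,0.001,-0.636] rows 6.9
 --
  [0.321,-0.232,0.130,-0.602] rows 6.7
 --
  [0.000,0.000,0.097,-0.000] rows 1.6
 --
```

step_arm(
  series=[0.318,-0.29,0.001,-0.636,0.318,-0.29,0.001,-0.636,0.318,-0.29,0.001,-0.636,0.318,-0.29,0.001,-0.636,0.318,-0.29,0.001,-0.636,0.318,-0.29,0.001,-0.636,0.318,-0.29,0.001,-0.636],
  gripper=0.6,
)

```text
time: 2.08
tool_pos: [0.4004, -0.2978, 0.2307]
tcp_rot: [2.846, 1.328, 0.001]
wrist_force: [0.5, -1.3, 0.4]
width: 0.596
grip_force: 0.0
```

step_arm(
  series=[0.321,-0.232,0.13,-0.602,0.321,-0.232,0.13,-0.602,0.321,-0.232,0.13,-0.602,0.321,-0.232,0.13,-0.602,0.321,-0.232,0.13,-0.602,0.321,-0.232,0.13,-0.602,0.321,-0.232,0.13,-0.602,0.321,-0.232,0.13,-0.602],
)

```text
time: 3.08
tool_pos: [0.4271, 0.0975, 0.0994]
tcp_rot: [-2.32, -2.117, 0.002]
wrist_force: [-0.6, -0.4, 0.7]
width: 0.604
grip_force: 0.0
```

```bash
python3 - <<'E'
from pl import *
c=(.428,.095)
p=viewer.read_camera("side");save(p,"s2.png");im=cv2.imread("pics/s2.png");cv2.imwrite("pics/s2c.png",cv2.resize(im[120:280,120:320],None,fx=3,fy=3))
plan([(*c,.003,84.5)]);print(monitor.read_state()["time"])
for r in viewer.spot_point(p,"cold_chisel_mid")[:2]:print(r["score"],onz(p,r["point"],.0085))
E
```

```text
from [ 0.4276  0.0963  0.1    84.6904]
  [-0.001,0.001,0.097,0.003] rows 1.6
 --
3.125
0.54 [0.42568683 0.1093088  0.0085    ]
```

View pics/s2c.png

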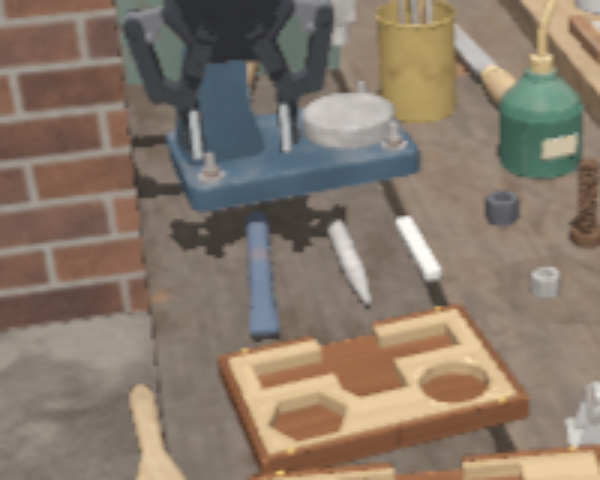

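The gripper hangs over the chisel's head end half, with fingers at crop (195,150) and (287,150) straddling it. Next I descend and grip.

step_arm(
  series=[0,0,0.06,0,0,0,0.097,0,0,0,0.097,0],
)

```text
time: 3.55
tool_pos: [0.4252, 0.0936, 0.0012]
tcp_rot: [-2.325, -2.108, 0.009]
wrist_force: [-0.1, 0.1, -0.1]
width: 0.596
grip_force: 0.0
```

step_arm(
  series=[0,0,0,0,0,0,0,0,0,0,0,0,0,0,0,0,0,0,0,0],
  gripper=0.0,
  newtons=60,
)

```text
time: 4.18
tool_pos: [0.4304, 0.0953, 0.0057]
tcp_rot: [2.323, 2.111, 0.005]
wrist_force: [-0.5, -3.1, 6.7]
width: 0.189
grip_force: 59.0
```

step_arm(
  series=[0,0,-0.06,0,0,0,-0.12,0,0,0,-0.14,0],
)

```text
time: 4.55
tool_pos: [0.4313, 0.096, 0.1489]
tcp_rot: [2.321, 2.109, 0.013]
wrist_force: [0.1, 0.4, -1.7]
width: 0.187
grip_force: 59.8
```

```bash
python3 - <<'E'
from pl import *
t=fr(*CUT)((-20,0),0)[:2];print(t)
plan([(*t,.143,172.3)],[(*t,.035,172.3)],[(*t,.011,172.3)]);print(monitor.read_state()["time"])
E
```

```text
[np.float64(0.48532027629163416), np.float64(-0.22081966399429673)]
from [ 0.4313  0.096   0.1489 84.5039]
  [-0.310,0.084,0.006,-1.532] rows 8.2
 --
  [0.000,0.000,0.108,-0.000] rows 1.7
 --
  [0.000,0.000,0.024,-0.000] rows 0.4
 --
4.55
```

```bash
python3 - <<'E'
from pl import *
t=fr(*CUT)((-20,0),0)[:2]
plan([(*t,.143,172.3)],start=(.428,.095,.143,84.5))
for i in range(5):
    viewer.read_camera("top") if i<2 else 0
    s=monitor.read_state();print(pose().round(4),np.round(s["wrist_force"],1))
E
```

```text
from [ 0.428  0.095  0.143 84.5  ]
  [-0.309,0.087,-0.000,-1.532] rows 8.2
 --
[ 0.4319  0.0961  0.1501 84.5058] [ 0.2  0.3 -0.1]
[ 0.431   0.0959  0.1477 84.5048] [-0.1 -0.7 -1.4]
[ 0.431   0.0959  0.1477 84.5048] [-0.1 -0.7 -1.4]
[ 0.431   0.0959  0.1477 84.5048] [-0.1 -0.7 -1.4]
[ 0.431   0.0959  0.1477 84.5048] [-0.1 -0.7 -1.4]
```

step_arm(
  series=[-0.31,0.084,0.005,-1.532,-0.31,0.084,0.005,-1.532,-0.31,0.084,0.005,-1.532,-0.31,0.084,0.005,-1.532,-0.31,0.084,0.005,-1.532,-0.31,0.084,0.005,-1.532,-0.31,0.084,0.005,-1.532,-0.31,0.084,0.005,-1.532],
)

```text
time: 5.65
tool_pos: [0.4806, -0.2217, 0.1363]
tcp_rot: [-0.446, -3.107, -0.002]
wrist_force: [-0.3, 0.0, -2.3]
width: 0.186
grip_force: 59.8
```

step_arm(
  series=[0,0,0.05,-0.03,0,0,0.1,-0.03,0,0,0.1,-0.03],
)

```text
time: 6.02
tool_pos: [0.4763, -0.2184, 0.0327]
tcp_rot: [-0.405, -3.103, -0.007]
wrist_force: [-1.0, 0.2, -1.0]
width: 0.186
grip_force: 59.8
```

```bash
cat > look.py <<'E'
from ov import *
from pl import *
def look(n,roi=(270,190,430,320),cam="top",s=4.5):
    p=viewer.read_camera(cam);q=pose();draw(p,n,roi,s);return p,q
E
python3 - <<'E'
from look import *
p,q=look("t3.png")
t=fr(*CUT)((-20,0),0)[:2]
viewer.read_camera("side");print(pose().round(4))
plan([(*t,.011,172.3)])
E
```

```text
[ 4.813000e-01 -2.209000e-01  3.790000e-02  1.651498e+02]
from [ 4.813000e-01 -2.209000e-01  3.790000e-02  1.651498e+02]
  [-0.004,0.001,0.027,-0.125] rows 0.7
 --
```

View pics/t3.png

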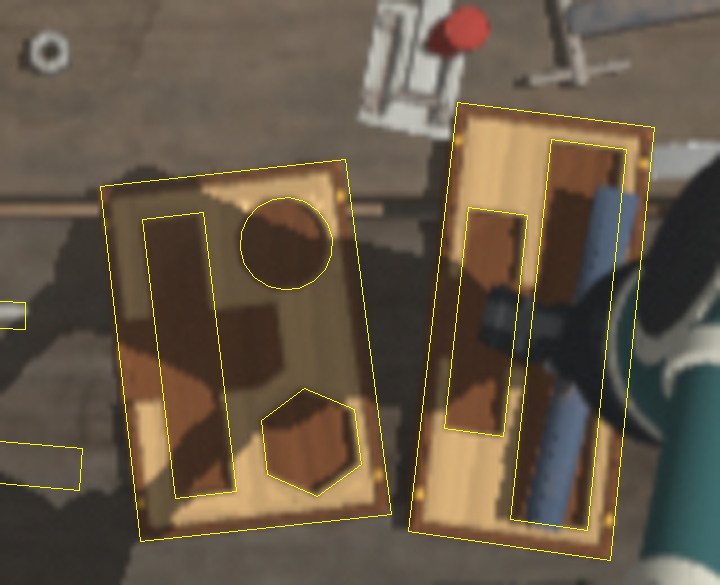

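The chisel hangs over the long pocket, running from crop (617,190) to (545,528). It is 7° short on turn and about 10 mm too near the robot, so I correct that while lowering.

step_arm(
  series=[-0.01,0.003,0,-0.125,-0.01,0.003,0.017,-0.125,-0.01,0.003,0.017,-0.125],
)

```text
time: 6.5
tool_pos: [0.4915, -0.2205, 0.0207]
tcp_rot: [-0.213, -3.133, -0.001]
wrist_force: [-1.0, 0.3, -1.7]
width: 0.184
grip_force: 59.8
```

```bash
python3 - <<'E'
from look import *
p,q=look("t4.png",(340,190,430,320),s=4.5)
viewer.read_camera("side");print(pose().round(4),q.round(4), monitor.read_state()["wrist_force"])
E
```

```text
[ 4.918000e-01 -2.207000e-01  2.120000e-02  1.722379e+02] [ 4.915000e-01 -2.206000e-01  2.100000e-02  1.722252e+02] [-0.33690309  0.55352772 -2.18747411]
```

View pics/t4.png

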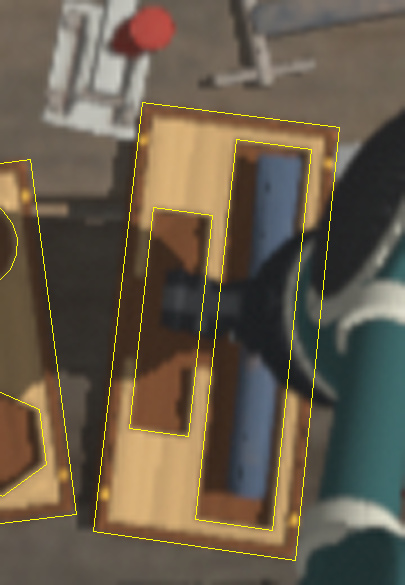

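The chisel now lies parallel inside the pocket outline, from crop (278,155) to (250,498). I lower it, check the force and release.

step_arm(
  series=[0.003,0,0.005,0,0.003,0,0.009,0,0.003,0,0.009,0],
)

```text
time: 6.98
tool_pos: [0.4889, -0.2204, 0.0129]
tcp_rot: [-0.211, -3.133, -0.0]
wrist_force: [-3.0, 0.8, 4.9]
width: 0.182
grip_force: 60.6
```

step_arm(
  series=[0,0,0,0,0,0,0,0,0,0,0,0],
  gripper=0.38,
)

```text
time: 7.35
tool_pos: [0.4895, -0.2206, 0.0123]
tcp_rot: [0.211, 3.134, -0.0]
wrist_force: [-0.2, -0.6, 0.1]
width: 0.377
grip_force: 0.0
```

```bash
python3 - <<'E'
from look import *
P=pose();print(P.round(4),monitor.read_state()["wrist_force"])
c=(.546,.105)
plan([(*P[:2],.10,172.3),(*c,.10,93)],[(*c,.003,93)])
E
```

```text
[ 4.895000e-01 -2.206000e-01  1.230000e-02  1.723061e+02] [-0.17202842 -0.58280425  0.11475338]
from [ 4.895000e-01 -2.206000e-01  1.230000e-02  1.723061e+02]
  [0.000,0.000,-0.088,0.000] rows 1.4
  [-0.012,0.330,-0.088,1.384] rows 7.4
 --
  [0.000,0.000,0.097,-0.000] rows 1.6
 --
```

step_arm(
  series=[0,0,-0.05,0,0,0,-0.088,0,0,0,-0.088,0],
)

```text
time: 7.72
tool_pos: [0.4925, -0.222, 0.1043]
tcp_rot: [0.21, 3.127, -0.005]
wrist_force: [-0.3, -0.3, -0.5]
width: 0.375
grip_force: 0.0
```

step_arm(
  series=[-0.012,0.33,0,1.384,-0.012,0.33,0,1.384,-0.012,0.33,0,1.384,-0.012,0.33,0,1.384,-0.012,0.33,0,1.384,-0.012,0.33,0,1.384,-0.012,0.33,0,1.384,-0.012,0.33,0,1.384],
  gripper=0.5,
)

```text
time: 8.72
tool_pos: [0.5444, 0.1059, 0.0986]
tcp_rot: [-2.165, -2.274, 0.003]
wrist_force: [-0.8, 0.2, 0.3]
width: 0.494
grip_force: 0.0
```

step_arm(
  series=[0,0,0,0,0,0,0,0],
)

```text
time: 8.98
tool_pos: [0.5449, 0.1047, 0.0995]
tcp_rot: [-2.159, -2.281, 0.002]
wrist_force: [-0.5, 0.1, 0.6]
width: 0.499
grip_force: 0.0
```

```bash
python3 - <<'E'
from look import *
p,q=look("t5.png",(330,180,430,320),s=4.2)
for r in viewer.spot_point(p,"cold_chisel_mid")[:2]:print(r["score"],onz(p,r["point"],.0155))
P=pose();print(P.round(4),monitor.read_state()["wrist_force"])
c=(.546,.105)
plan([(*c,.003,93)])
E
```

```text
0.59 [ 0.48338106 -0.22553081  0.0155    ]
[ 0.5452  0.1046  0.0999 93.0786] [-0.04084456 -0.13702781  0.41059697]
from [ 0.5452  0.1046  0.0999 93.0786]
  [0.000,0.001,0.097,0.001] rows 1.6
 --
```

View pics/t5.png

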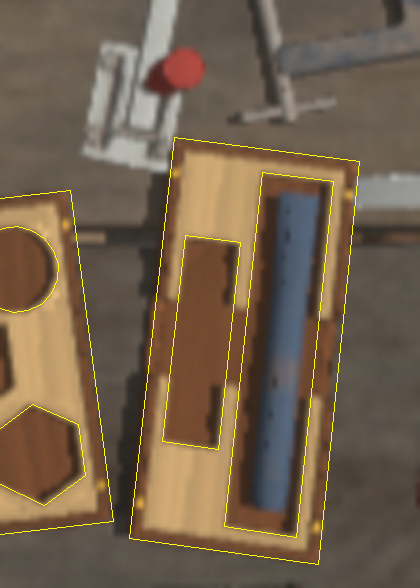

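The chisel lies fully in the long pocket, from crop (297,195) to (268,508). Next is the soapstone.

step_arm(
  series=[0,0.001,0.05,0,0,0.001,0.09,0,0,0.001,0.096,0,0,0.001,0.096,0],
)

```text
time: 9.57
tool_pos: [0.5467, 0.1049, 0.0047]
tcp_rot: [2.162, 2.279, 0.0]
wrist_force: [0.5, -0.3, 0.7]
width: 0.503
grip_force: 0.0
```

step_arm(
  series=[0,0,0,0,0,0,0,0,0,0,0,0,0,0,0,0,0,0,0,0,0,0,0,0],
  gripper=0.0,
  newtons=35,
)

```text
time: 10.32
tool_pos: [0.5483, 0.1052, 0.0064]
tcp_rot: [2.161, 2.278, 0.004]
wrist_force: [-0.6, -0.6, 7.2]
width: 0.123
grip_force: 34.5
```

step_arm(
  series=[0,0,-0.06,0,0,0,-0.096,0,0,0,-0.096,0],
)

```text
time: 10.7
tool_pos: [0.5498, 0.1055, 0.1048]
tcp_rot: [2.158, 2.275, 0.011]
wrist_force: [0.6, 0.4, -1.0]
width: 0.116
grip_force: 34.2
```

```bash
python3 - <<'E'
from look import *
viewer.read_camera("side")
t=fr(*CUT)((24,0),0)[:2]
P=pose()
plan([(*t,.10,172.3)],[(*t,.04,172.3)]); print(monitor.read_state()["width"])
E
```

```text
from [ 0.5479  0.1052  0.1024 93.0159]
  [-0.279,-0.071,0.002,-1.384] rows 7.4
 --
  [0.000,0.000,0.060,-0.000] rows 1.0
 --
0.11842001597602382
```

step_arm(
  series=[-0.279,-0.071,0.002,-1.384,-0.279,-0.071,0.002,-1.384,-0.279,-0.071,0.002,-1.384,-0.279,-0.071,0.002,-1.384,-0.279,-0.071,0.002,-1.384,-0.279,-0.071,0.002,-1.384,-0.279,-0.071,0.002,-1.384,-0.279,-0.071,0.002,-1.384],
)

```text
time: 11.75
tool_pos: [0.4883, -0.1771, 0.0961]
tcp_rot: [-0.203, -3.131, -0.002]
wrist_force: [-0.5, -0.2, -0.0]
width: 0.119
grip_force: 34.2
```

step_arm(
  series=[0,0,0.04,0,0,0,0.06,0,0,0,0.06,0],
)

```text
time: 12.12
tool_pos: [0.4867, -0.1759, 0.0347]
tcp_rot: [-0.21, -3.127, -0.004]
wrist_force: [0.2, 0.1, 0.0]
width: 0.117
grip_force: 34.3
```

```bash
python3 - <<'E'
from look import *
p,q=look("t6.png",(330,180,430,320),s=4.2)
t=fr(*CUT)((24,0),0)[:2]
plan([(*t,.022,172.3)],[(*t,.0135,172.3)]); print(monitor.read_state()["width"])
for r in viewer.spot_point(p,"soapstone")[:2]:print(r["score"],onz(p,r["point"],.035))
E
```

```text
from [ 4.882000e-01 -1.765000e-01  3.630000e-02  1.723102e+02]
  [-0.003,-0.000,0.014,0.000] rows 0.2
 --
  [0.000,0.000,0.008,-0.000] rows 0.1
 --
0.12087462345927182
0.63 [ 0.48822312 -0.17411391  0.035     ]
```

View pics/t6.png

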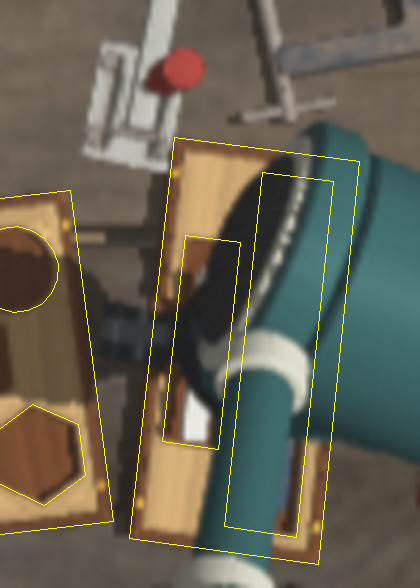

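The soapstone shows at crop (198,438) and (203,268), about 6 mm low along the short pocket. I correct that and lower it.

step_arm(
  series=[-0.006,0,0.008,0,-0.006,0,0.014,0,-0.006,0,0.019,0,-0.006,0,0.022,0,-0.006,0,0.022,0],
)

```text
time: 12.85
tool_pos: [0.4958, -0.1781, 0.016]
tcp_rot: [-0.211, -3.134, -0.0]
wrist_force: [0.7, -0.5, 0.0]
width: 0.117
grip_force: 34.3
```

```bash
python3 - <<'E'
from look import *
print(pose(),monitor.read_state()["wrist_force"])
E
```

```text
[ 4.95800964e-01 -1.78055484e-01  1.59734233e-02  1.72304460e+02] [ 0.71973879 -0.46703408  0.02735677]
```

step_arm(
  series=[0.002,0,0.002,0,0.002,0,0.003,0,0.002,0,0.003,0],
)

```text
time: 13.22
tool_pos: [0.494, -0.1779, 0.0135]
tcp_rot: [-0.211, -3.134, -0.0]
wrist_force: [-1.6, 0.8, 3.2]
width: 0.122
grip_force: 34.5
```

step_arm(
  series=[0,0,0,0,0,0,0,0,0,0,0,0],
  gripper=0.28,
)

```text
time: 13.6
tool_pos: [0.4942, -0.178, 0.0133]
tcp_rot: [0.211, 3.134, -0.0]
wrist_force: [-0.1, 0.3, 0.3]
width: 0.277
grip_force: 0.0
```

step_arm(
  series=[0,0,-0.04,0,0,0,-0.085,0,0,0,-0.085,0],
)

```text
time: 13.98
tool_pos: [0.4977, -0.1794, 0.1027]
tcp_rot: [0.21, 3.126, -0.005]
wrist_force: [0.0, -0.9, -0.5]
width: 0.28
grip_force: 0.0
```

```bash
python3 - <<'E'
from look import *
c=(.4935,.095)
plan([(*c,.10,90)],[(*c,.004,90)])
E
```

```text
from [ 4.977000e-01 -1.794000e-01  1.027000e-01  1.723101e+02]
  [0.041,0.271,0.003,1.437] rows 7.7
 --
  [0.000,0.000,0.096,-0.000] rows 1.5
 --
```

step_arm(
  series=[0.04,0.27,0.003,1.437,0.04,0.27,0.003,1.437,0.04,0.27,0.003,1.437,0.04,0.27,0.003,1.437,0.04,0.27,0.003,1.437,0.04,0.27,0.003,1.437,0.04,0.27,0.003,1.437,0.04,0.27,0.003,1.437],
  gripper=0.5,
)

```text
time: 14.98
tool_pos: [0.4897, 0.0953, 0.094]
tcp_rot: [-2.194, -2.247, 0.002]
wrist_force: [0.2, 0.8, -0.6]
width: 0.5
grip_force: 0.0
```

step_arm(
  series=[0,0,0,0,0,0,0,0,0,0,0,0],
)

```text
time: 15.35
tool_pos: [0.4905, 0.0949, 0.095]
tcp_rot: [-2.187, -2.255, 0.001]
wrist_force: [-0.4, -0.7, 0.1]
width: 0.5
grip_force: 0.0
```

```bash
python3 - <<'E'
from look import *
p,q=look("t7.png",(200,150,430,320),s=3.4)
c=(.4935,.095)
plan([(*c,.004,90)])
E
```

```text
from [ 0.4906  0.0949  0.0951 91.7314]
  [-0.000,0.003,0.091,0.030] rows 1.5
 --
```

View pics/t7.png

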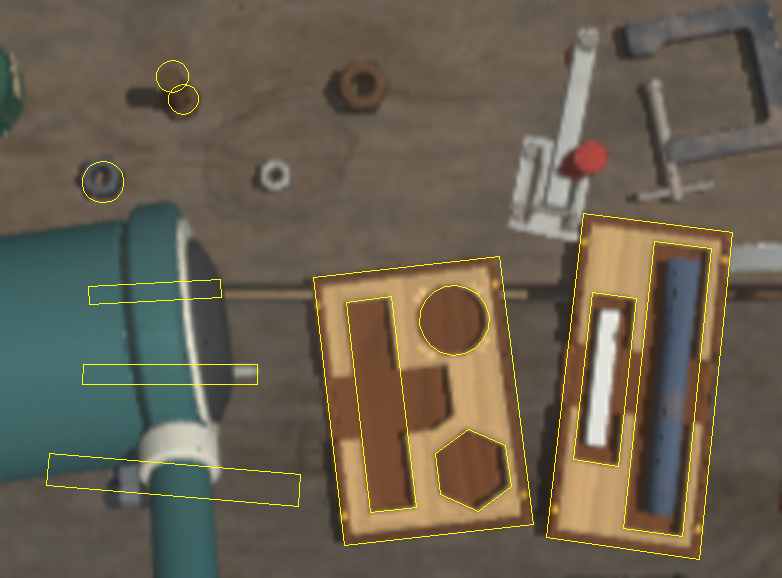

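The soapstone lies in its pocket, from crop (607,312) to (597,445), next to the chisel. Next is the punch.

step_arm(
  series=[0.004,0.003,0.04,0.03,0.004,0.003,0.08,0.03,0.004,0.003,0.091,0.03,0.004,0.003,0.091,0.03,0.004,0.003,0.091,0.03],
)

```text
time: 16.02
tool_pos: [0.4951, 0.0993, 0.0058]
tcp_rot: [2.221, 2.219, 0.004]
wrist_force: [0.4, -0.6, -0.2]
width: 0.496
grip_force: 0.0
```

step_arm(
  series=[0,0,0,0,0,0,0,0,0,0,0,0,0,0,0,0,0,0,0,0,0,0,0,0],
  gripper=0.0,
  newtons=60,
)

```text
time: 16.77
tool_pos: [0.4947, 0.0992, 0.0058]
tcp_rot: [2.221, 2.22, 0.003]
wrist_force: [-1.5, -0.5, 7.2]
width: 0.122
grip_force: 58.7
```

step_arm(
  series=[0,0,-0.05,0,0,0,-0.096,0,0,0,-0.096,0],
)

```text
time: 17.15
tool_pos: [0.4974, 0.0997, 0.105]
tcp_rot: [2.218, 2.216, 0.012]
wrist_force: [0.5, 1.0, -0.5]
width: 0.121
grip_force: 59.1
```

```bash
python3 - <<'E'
from look import *
viewer.read_camera("side")
t=fr(*BOL)((26,0),0)[:2];print(t)
plan([(*t,.10,186.4)],[(*t,.04,186.4)]); print(monitor.read_state()["width"])
E
```

```text
[np.float64(0.4751018077626355), np.float64(-0.0391620341018245)]
from [ 0.4952  0.0993  0.1025 89.947 ]
  [-0.139,-0.020,0.002,-1.683] rows 9.0
 --
  [-0.000,0.000,0.060,-0.000] rows 1.0
 --
0.1191184394141509
```

step_arm(
  series=[-0.139,-0.024,0.002,-1.3,-0.139,-0.024,0.002,-1.3,-0.139,-0.024,0.002,-1.3,-0.139,-0.024,0.002,-1.3,-0.139,-0.024,0.002,-1.3,-0.139,-0.024,0.002,-1.3,-0.139,-0.024,0.002,-1.3,-0.139,-0.024,0.002,-1.3],
)

```text
time: 18.2
tool_pos: [0.4677, -0.0397, 0.0963]
tcp_rot: [-0.425, -3.109, -0.0]
wrist_force: [-0.3, -0.4, -1.4]
width: 0.121
grip_force: 59.1
```

step_arm(
  series=[0,0,0,-0.183,0,0,0,-0.383,0,0,0,-0.383,0,0,0.03,-0.383,0,0,0.058,-0.383,0,0,0.058,-0.383],
)

```text
time: 18.95
tool_pos: [0.4663, -0.0394, 0.0377]
tcp_rot: [0.169, -3.131, -0.002]
wrist_force: [-0.6, 0.0, -1.5]
width: 0.127
grip_force: 59.1
```

```bash
python3 - <<'E'
from look import *
p,q=look("t8.png",(280,200,370,320),s=4.8)
t=fr(*BOL)((26,4),0)[:2];print(t)
plan([(*t,.0135,186.4-360)]); 
for r in viewer.spot_point(p,"punch_mid")[:2]:print(r["score"],onz(p,r["point"],.035))
p=viewer.read_camera("side");print(pose())
for r in viewer.spot_point(p,"punch_mid")[:2]:print(r["score"],onz(p,r["point"],.035))
E
```

```text
[np.float64(0.4711267360859931), np.float64(-0.0396079098306498)]
from [ 4.679000e-01 -3.960000e-02  3.920000e-02 -1.737854e+02]
  [-0.003,-0.000,0.026,-0.003] rows 0.4
 --
[ 4.70109883e-01 -3.99713715e-02  4.10738655e-02 -1.73723741e+02]
0.57 [ 0.4794171  -0.02011681  0.035     ]
```

View pics/t8.png

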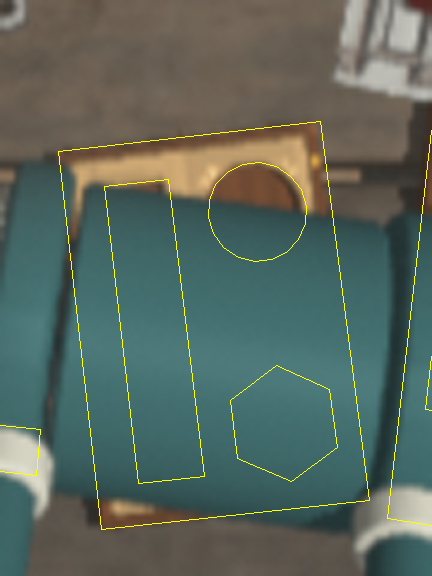

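The arm hides the punch in the top view, but the measured pose is within 2 mm and 0.2° of the target. I lower it and feel for contact.

step_arm(
  series=[-0.001,0,0.01,0,-0.001,0,0.018,0,-0.001,0,0.024,0,-0.001,0,0.027,0,-0.001,0,0.027,0,-0.001,0,0.027,0],
)

```text
time: 19.9
tool_pos: [0.4705, -0.0398, 0.0133]
tcp_rot: [-0.175, 3.136, -0.0]
wrist_force: [-0.7, -0.3, -0.4]
width: 0.122
grip_force: 59.1
```

```bash
python3 - <<'E'
from look import *
print(pose().round(4),monitor.read_state()["wrist_force"])
E
```

```text
[ 4.705000e-01 -3.980000e-02  1.330000e-02 -1.736263e+02] [-0.67694518 -0.25455464 -0.44479542]
```

step_arm(
  series=[0,0,0.001,0,0,0,0.001,0],
)

```text
time: 20.15
tool_pos: [0.4706, -0.0398, 0.0128]
tcp_rot: [-0.175, 3.136, -0.0]
wrist_force: [-1.9, 0.1, 4.0]
width: 0.12
grip_force: 59.9
```

step_arm(
  series=[0,0,0,0,0,0,0,0,0,0,0,0],
  gripper=0.35,
)

```text
time: 20.52
tool_pos: [0.4704, -0.0398, 0.0122]
tcp_rot: [0.175, -3.137, 0.0]
wrist_force: [-0.1, -0.5, -0.8]
width: 0.347
grip_force: 0.0
```

step_arm(
  series=[0,0,-0.05,0,0,0,-0.1,0,0,0,-0.13,0,0,0,-0.13,0],
)

```text
time: 21.02
tool_pos: [0.473, -0.0401, 0.1455]
tcp_rot: [-0.174, 3.13, -0.002]
wrist_force: [0.1, 0.1, -0.1]
width: 0.353
grip_force: 0.0
```

```bash
python3 - <<'E'
from look import *
c=(.672,.088)
P=pose();P[3]%=360
plan([(*c,.14,120)],start=P)
plan([(*c,.14,90)],start=P)
E
```

```text
from [ 4.730000e-01 -4.010000e-02  1.455000e-01  1.863771e+02]
  [-0.212,0.105,0.005,1.158] rows 6.2
 --
from [ 4.730000e-01 -4.010000e-02  1.455000e-01  1.863771e+02]
  [-0.212,0.105,0.005,1.682] rows 9.0
 --
```

step_arm(
  series=[-0.212,0.105,0.005,0,-0.212,0.105,0.005,0,-0.212,0.105,0.005,0,-0.212,0.105,0.005,0,-0.212,0.105,0.005,0,-0.212,0.105,0.005,0],
  gripper=0.6,
)

```text
time: 21.78
tool_pos: [0.6677, 0.0878, 0.135]
tcp_rot: [0.175, -3.133, 0.001]
wrist_force: [0.0, -0.7, 0.4]
width: 0.6
grip_force: 0.0
```

```bash
python3 - <<'E'
from look import *
p=viewer.read_camera("top");q=viewer.read_camera("side");P=pose();print(P.round(4))
a=np.hstack([cv2.resize(p["image"][215:320,280:360],None,fx=4.5,fy=4.5,interpolation=cv2.INTER_CUBIC)[:470],cv2.resize(q["image"][100:218,250:360],None,fx=4,fy=4,interpolation=cv2.INTER_CUBIC)[:472]])[...,::-1] if 0 else None
A=cv2.resize(p["image"][215:320,280:360],(360,472),interpolation=cv2.INTER_CUBIC);B=cv2.resize(q["image"][100:218,250:360],(440,472),interpolation=cv2.INTER_CUBIC)
cv2.imwrite("pics/c9.png",np.hstack([A,B])[...,::-1])
for n in("bolt_m16","nut_1"):
    for r in viewer.spot_point(q,n)[:3]:print(n,r["score"],np.round(r["point"]),onz(q,r["point"],0))
E
```

```text
[ 6.677000e-01  8.730000e-02  1.362000e-01 -1.736599e+02]
bolt_m16 0.63 [320. 201.] [0.68167751 0.085279   0.        ]
nut_1 0.67 [304. 216.] [0.62859288 0.03093332 0.        ]
nut_1 0.63 [337. 230.] [ 0.67768837 -0.03605989  0.        ]
nut_1 0.58 [285. 194.] [0.61553744 0.13533574 0.        ]
```

View pics/c9.png

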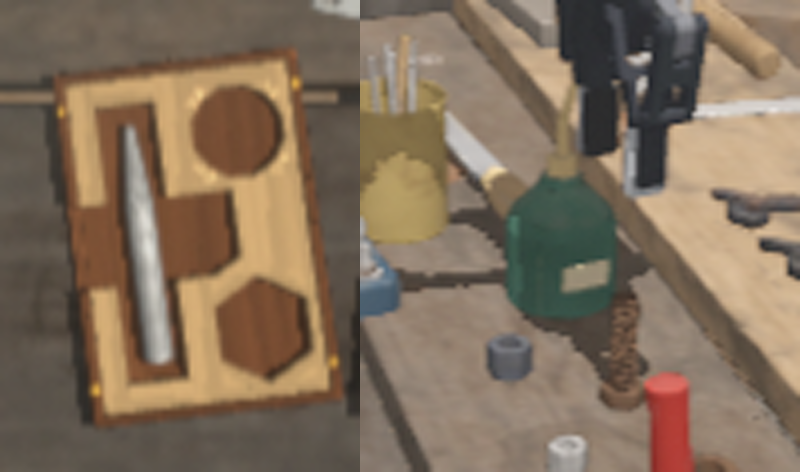

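The punch lies in its pocket, from crop (128,125) to (157,362). The bolt stands free below the gripper, with its shank top at right crop (626,298) and its head at (622,390).

```bash
python3 - <<'E'
from look import *
q=viewer.read_camera("side");p=viewer.read_camera("top")
print(onz(q,(315.5,197),0),onz(q,(316.5,174.5),.065))
print(onz(p,(254.9,179.6),.005),onz(p,(250.5,172.8),.065),pose())
plan([(.672,.089,.07,-173.6)],[(.672,.089,.028,-173.6)])
E
```

```text
[0.67823995 0.10539546 0.        ] [0.67351335 0.08985503 0.065     ]
[0.67057623 0.08476032 0.005     ] [0.67187146 0.08811358 0.065     ] [ 6.68795700e-01  8.74021084e-02  1.37673991e-01 -1.73675948e+02]
from [ 6.688000e-01  8.740000e-02  1.377000e-01 -1.736759e+02]
  [-0.003,0.001,0.068,-0.001] rows 1.1
 --
  [-0.000,0.000,0.042,-0.000] rows 0.7
 --
```

step_arm(
  series=[-0.003,0.001,0.03,0,-0.003,0.001,0.06,0,-0.003,0.001,0.09,0,-0.003,0.001,0.11,0,-0.003,0.001,0.11,0,-0.003,0.001,0.11,0],
)

```text
time: 22.82
tool_pos: [0.6733, 0.0894, 0.0286]
tcp_rot: [-0.174, 3.135, 0.0]
wrist_force: [0.3, -0.2, 0.6]
width: 0.602
grip_force: 0.0
```

step_arm(
  series=[0,0,0,0,0,0,0,0,0,0,0,0,0,0,0,0,0,0,0,0,0,0,0,0],
  gripper=0.0,
  newtons=60,
)

```text
time: 23.58
tool_pos: [0.6733, 0.0896, 0.0287]
tcp_rot: [-0.175, 3.135, 0.0]
wrist_force: [-0.5, -0.2, 6.8]
width: 0.174
grip_force: 58.4
```

```bash
python3 - <<'E'
from look import *
viewer.read_camera("side")
t=fr(*BOL)((-26,-47),0)[:2];P=pose();s=monitor.read_state()
print(t,s["width"],s["grip_force"],s["wrist_force"])
plan([(*P[:2],.11,P[3]),(*t,.11,P[3])],[(*t,P[2]+.015,P[3])],[(*t,P[2]+.007,P[3])])
E
```

```text
[np.float64(0.5276052844379125), np.float64(-0.0855989260844782)] 0.17192108860276406 58.448118567466736 [-0.48397097  0.11773875  6.09828546]
from [ 6.733000e-01  8.960000e-02  2.870000e-02 -1.736202e+02]
  [-0.000,0.000,-0.081,-0.000] rows 1.3
  [0.164,-0.158,-0.081,-0.000] rows 3.6
 --
  [-0.000,0.000,0.066,-0.000] rows 1.1
 --
  [-0.000,0.000,0.008,-0.000] rows 0.1
 --
```

step_arm(
  series=[0,0,-0.04,0,0,0,-0.081,0,0.04,-0.039,-0.081,0,0.08,-0.078,-0.081,0,0.12,-0.117,-0.081,0,0.164,-0.158,-0.081,0,0.164,-0.158,-0.081,0,0.164,-0.158,-0.081,0],
)

```text
time: 24.62
tool_pos: [0.5267, -0.0858, 0.108]
tcp_rot: [-0.173, 3.137, 0.001]
wrist_force: [0.1, 0.3, -1.7]
width: 0.171
grip_force: 59.1
```

step_arm(
  series=[0,0,0.03,0,0,0,0.05,0,0,0,0.06,0,0,0,0.06,0,0,0,0.06,0],
)

```text
time: 25.25
tool_pos: [0.5279, -0.0856, 0.0491]
tcp_rot: [-0.176, 3.135, -0.001]
wrist_force: [0.2, 0.4, -2.3]
width: 0.17
grip_force: 59.1
```

```bash
python3 - <<'E'
from look import *
q=viewer.read_camera("side");draw(q,"s10.png",(180,170,310,290),4.5)
t=fr(*BOL)((-26,-47),0)[:2];P=pose();s=monitor.read_state()
print(t,s["width"],s["grip_force"],s["wrist_force"])
plan([(*t,.0367,P[3])])
E
```

```text
[np.float64(0.5276052844379125), np.float64(-0.0855989260844782)] 0.16985969183804675 59.05490577220917 [-0.56268949  0.49458158 -1.61793273]
from [ 5.280000e-01 -8.570000e-02  4.930000e-02 -1.736005e+02]
  [0.000,0.000,0.013,-0.000] rows 0.2
 --
```

View pics/s10.png

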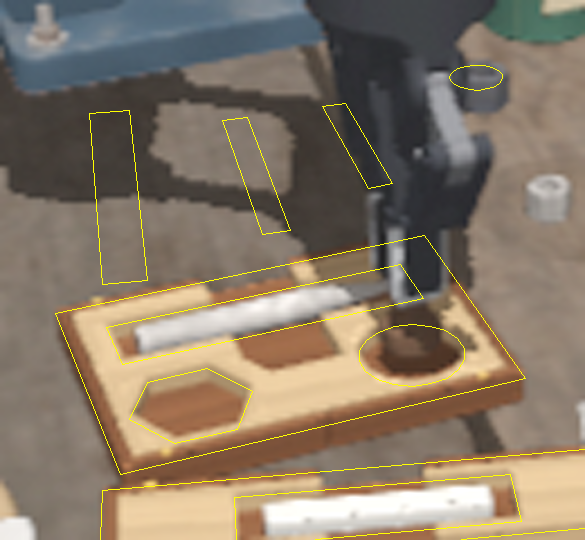

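The bolt hangs upright over the round pocket, with its head at about (412,345) and the circle centred at (412,355). I lower it to the floor and feel for contact.

step_arm(
  series=[0,0,0.006,0,0,0,0.011,0,0,0,0.013,0,0,0,0.013,0,0,0,0.013,0],
)

```text
time: 25.92
tool_pos: [0.5266, -0.0858, 0.0357]
tcp_rot: [0.174, -3.136, -0.0]
wrist_force: [-3.5, 0.3, 5.4]
width: 0.173
grip_force: 59.8
```

```bash
python3 - <<'E'
from look import *
print(pose().round(4),monitor.read_state()["wrist_force"])
E
```

```text
[ 5.266000e-01 -8.580000e-02  3.570000e-02 -1.736329e+02] [-3.46452489  0.33050374  5.43632161]
```

step_arm(
  series=[0,0,0,0,0,0,0,0,0,0,0,0,0,0,0,0],
  gripper=0.5,
)

```text
time: 26.42
tool_pos: [0.5269, -0.0858, 0.0352]
tcp_rot: [-0.175, 3.137, -0.0]
wrist_force: [-0.2, 0.5, -0.2]
width: 0.506
grip_force: 0.0
```

step_arm(
  series=[0,0,-0.02,0,0,0,-0.05,0,0,0,-0.09,0,0,0,-0.115,0,0,0,-0.115,0,0,0,-0.115,0],
)

```text
time: 27.18
tool_pos: [0.5261, -0.0856, 0.1492]
tcp_rot: [0.175, -3.135, -0.001]
wrist_force: [-0.0, 0.1, 0.5]
width: 0.497
grip_force: 0.0
```

```bash
python3 - <<'E'
from look import *
p=viewer.read_camera("side");c=(.617,.138)
for r in viewer.boxes_of(p,"bolt_m16")[:2]:print(r)
plan([(*c,.10,-173.6)])
# nut estimates in both views
for cam in("top","side"):
    p=viewer.read_camera(cam)
    for r in viewer.spot_point(p,"nut_1")[:3]:print(cam,r["score"],onz(p,r["point"],0).round(4))
    for r in viewer.boxes_of(p,"nut_1")[:3]:print(cam,r["score"],onz(p,r["extent"][:2],.0095).round(4))
E
```

```text
{'extent': [270.5, 236.2, 9.4, 34.3], 'score': 0.67}
{'extent': [303.0, 214.9, 4.4, 12.9], 'score': 0.56}
from [ 5.255000e-01 -8.550000e-02  1.484000e-01 -1.736275e+02]
  [-0.116,0.212,0.048,-0.000] rows 3.9
 --
top 0.6 [0.6218 0.1353 0.    ]
top 0.56 [0.6216 0.0334 0.    ]
top 0.43 [ 0.6751 -0.032   0.    ]
top 0.56 [ 0.6752 -0.0333  0.0095]
side 0.75 [ 0.6852 -0.0225  0.    ]
side 0.62 [0.6218 0.1356 0.    ]
side 0.57 [0.627  0.0322 0.    ]
side 0.52 [ 0.6855 -0.0231  0.0095]
side 0.51 [0.6222 0.0257 0.0095]
side 0.44 [0.6237 0.1389 0.0095]
```

step_arm(
  series=[-0.117,0.211,0,0,-0.117,0.211,0,0,-0.117,0.211,0,0,-0.117,0.211,0,0,-0.117,0.211,0.05,0,-0.117,0.211,0.09,0,-0.117,0.211,0.09,0,-0.117,0.211,0.09,0],
  gripper=0.6,
)

```text
time: 28.58
tool_pos: [0.6206, 0.1369, 0.0615]
tcp_rot: [-0.174, 3.135, 0.0]
wrist_force: [0.2, 1.0, 0.1]
width: 0.599
grip_force: 0.0
```

```bash
python3 - <<'E'
from look import *
q=viewer.read_camera("side");
for r in viewer.boxes_of(q,"nut_1")[:3]:print(r["score"],onz(q,r["extent"][:2],.0095).round(4))
plan([(.619,.137,.012,-173.6)])
E
```

```text
0.64 [ 0.6828 -0.0275  0.0095]
from [ 6.218000e-01  1.370000e-01  6.300000e-02 -1.736503e+02]
  [0.003,0.000,0.051,-0.001] rows 0.8
 --
```

step_arm(
  series=[0.003,0,0.02,0,0.003,0,0.04,0,0.003,0,0.05,0,0.003,0,0.051,0,0.003,0,0.051,0,0.003,0,0.051,0],
)

```text
time: 29.42
tool_pos: [0.6175, 0.1367, 0.01]
tcp_rot: [-0.175, 3.135, 0.0]
wrist_force: [0.4, -0.0, -0.4]
width: 0.601
grip_force: 0.0
```

step_arm(
  series=[0,0,0,0,0,0,0,0,0,0,0,0,0,0,0,0,0,0,0,0,0,0,0,0],
  gripper=0.0,
  newtons=40,
)

```text
time: 30.18
tool_pos: [0.6173, 0.1367, 0.0102]
tcp_rot: [-0.175, 3.136, 0.0]
wrist_force: [-1.0, -0.5, 5.9]
width: 0.276
grip_force: 39.2
```

step_arm(
  series=[0,0,-0.03,0,0,0,-0.07,0,0,0,-0.12,0,0,0,-0.12,0],
)

```text
time: 30.68
tool_pos: [0.6206, 0.1373, 0.1347]
tcp_rot: [-0.174, 3.127, 0.002]
wrist_force: [0.7, -0.4, 0.3]
width: 0.275
grip_force: 39.3
```

```bash
python3 - <<'E'
from look import *
q=viewer.read_camera("side");save(q,"s11.png")
t=fr(*BOL)((-26,47),0)[:2];P=pose();s=monitor.read_state()
print(t,s["width"],s["grip_force"])
for n in("nut_1","bolt_m16"):
  for r in viewer.boxes_of(q,n)[:3]:print(n,round(r["score"],2),np.round(r["extent"],1))
print(proj(q,[*P[:2],P[2]]))
plan([(*t,P[2],P[3])],[(*t,.05,P[3])])
E
```

```text
[np.float64(0.43419110003681644), np.float64(-0.0960770057118728)] 0.27460575321306596 39.31461942032911
nut_1 0.7 [339.9 223.8   9.4  16.3]
nut_1 0.66 [302.4 214.8   6.9  11.3]
bolt_m16 0.71 [270.4 236.8  11.7  33. ]
bolt_m16 0.69 [266.8 297.   97.6  18. ]
[286.28697892 140.58170103]
from [ 6.158000e-01  1.364000e-01  1.281000e-01 -1.736221e+02]
  [0.206,-0.211,-0.004,0.000] rows 4.7
 --
  [-0.000,0.000,0.082,-0.000] rows 1.3
 --
```

step_arm(
  series=[0.051,-0.053,0,0,0.103,-0.105,0,0,0.155,-0.158,0,0,0.206,-0.211,0,0,0.206,-0.211,0,0,0.206,-0.211,0,0],
)

```text
time: 31.58
tool_pos: [0.4317, -0.0973, 0.1269]
tcp_rot: [0.168, -3.132, -0.002]
wrist_force: [0.3, 0.2, -0.1]
width: 0.275
grip_force: 39.4
```

step_arm(
  series=[0,0,0.04,0,0,0,0.08,0,0,0,0.09,0,0,0,0.09,0,0,0,0.09,0],
)

```text
time: 32.2
tool_pos: [0.4369, -0.0961, 0.0405]
tcp_rot: [-0.175, 3.135, -0.001]
wrist_force: [-1.0, -0.5, 0.3]
width: 0.276
grip_force: 39.4
```

```bash
python3 - <<'E'
from look import *
q=viewer.read_camera("side");t=fr(*BOL)((-26,47),0)[:2]
plan([(*t,.018,-173.6)]);print(monitor.read_state()["width"])
for r in viewer.boxes_of(q,"nut_1")[:4]:print(round(r["score"],2),onz(q,r["extent"][:2],.04).round(4))
E
```

```text
from [ 4.371000e-01 -9.620000e-02  4.080000e-02 -1.736011e+02]
  [0.003,0.000,0.023,-0.000] rows 0.4
 --
0.28011637717375953
0.67 [ 0.6067 -0.0236  0.04  ]
0.49 [ 0.6675 -0.0695  0.04  ]
```

step_arm(
  series=[0.003,0,0.008,0,0.003,0,0.016,0,0.003,0,0.021,0,0.003,0,0.021,0,0.003,0,0.021,0],
)

```text
time: 32.92
tool_pos: [0.4324, -0.0963, 0.0182]
tcp_rot: [0.175, -3.137, -0.0]
wrist_force: [-0.3, -0.5, 0.3]
width: 0.276
grip_force: 39.4
```

step_arm(
  series=[0,0,0.001,0,0,0,0.002,0,0,0,0.002,0],
)

```text
time: 33.3
tool_pos: [0.4327, -0.0964, 0.0172]
tcp_rot: [0.175, -3.137, 0.0]
wrist_force: [-2.8, 0.5, 7.6]
width: 0.272
grip_force: 40.2
```

step_arm(
  series=[0,0,0,0,0,0,0,0,0,0,0,0,0,0,0,0],
  gripper=0.5,
)

```text
time: 33.8
tool_pos: [0.4324, -0.0963, 0.0162]
tcp_rot: [0.175, -3.137, -0.0]
wrist_force: [0.4, -0.1, 0.1]
width: 0.502
grip_force: 0.0
```

step_arm(
  series=[0,0,-0.02,0,0,0,-0.06,0,0,0,-0.12,0,0,0,-0.18,0,-0.05,0.05,-0.19,0,-0.1,0.1,-0.19,0,-0.15,0.15,-0.19,0,-0.17,0.2,-0.19,0],
)

```text
time: 34.8
tool_pos: [0.5749, 0.1087, 0.2063]
tcp_rot: [-0.173, 3.136, -0.001]
wrist_force: [-0.0, -1.0, -0.1]
width: 0.502
grip_force: 0.0
```

step_arm(
  series=[0,0,0,0,0,0,0,0,0,0,0,0],
)

```text
time: 35.17
tool_pos: [0.5726, 0.106, 0.206]
tcp_rot: [0.172, -3.136, 0.001]
wrist_force: [0.7, 0.4, 0.9]
width: 0.501
grip_force: 0.0
```

```bash
python3 - <<'E'
from look import *
print(pose().round(3))
p=viewer.read_camera("top");q=viewer.read_camera("side")
A=cv2.resize(p["image"][205:325,285:420],(405,360),interpolation=cv2.INTER_CUBIC);B=cv2.resize(q["image"][175:325,180:340],(384,360),interpolation=cv2.INTER_CUBIC)
cv2.imwrite("pics/end.png",np.hstack([A,B])[...,::-1])
for n in("oil_can","nut_1"):
  for c in(p,q):
    for r in viewer.spot_point(c,n)[:4]:print(n,round(r["score"],2),onz(c,r["point"],0).round(3))
E
```

```text
[ 5.73000e-01  1.06000e-01  2.06000e-01 -1.73704e+02]
oil_can 0.69 [0.689 0.225 0.   ]
nut_1 0.66 [ 0.443 -0.095  0.   ]
nut_1 0.65 [ 0.678 -0.032  0.   ]
nut_1 0.62 [0.615 0.032 0.   ]
nut_1 0.77 [ 0.675 -0.021  0.   ]
nut_1 0.53 [0.63  0.032 0.   ]
nut_1 0.52 [ 0.432 -0.088  0.   ]
```

View pics/end.png

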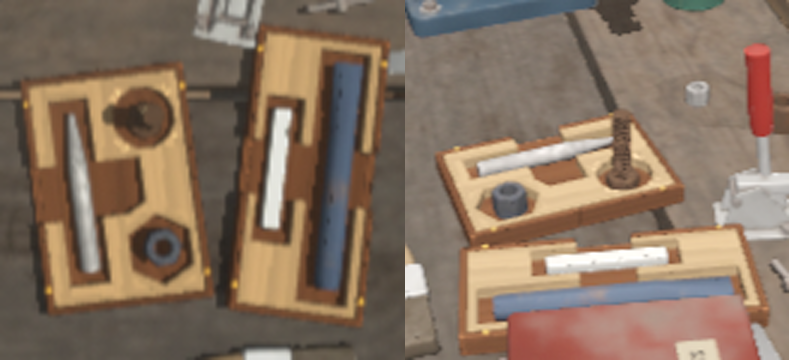

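All five parts are in their pockets: the nut at (162,247), the bolt upright at (140,115), the punch, soapstone and chisel. The other two nuts and the oil can have not moved.

```bash
python3 -c "
from workcell import job
print(job.finish_job())"
```

```text
the job is handed in; nothing more can be done
None
```

Both kits are made up and the job is handed in, after about 35 s of robot time: the closing pictures show all five parts in their pockets, let go, with the bolt upright and the two spare nuts and oil can unmoved; the hand-in call returned no verdict.

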